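Move a glass scale gently from its keeper to the inclined reading stand

TASK

Take the glass scale out of its blue keeper, set it down on the rubber mat and let go to change your grip, then lay it glass side up on the inclined reading stand, between the green cheeks, with its black end down against the ledge and the orange end uppermost. The glass is delicate: never grip it with more than 30 N, set it down softly without dropping it or pressing it hard against anything, and leave the loose things round it alone.

Things in the scene. Friction and masses are not known exactly. Their poses are not given: they have to be found in the camera images.
- scale_bar: The glass scale: rigid straight bar, 170 x 28 x 26 mm (length, width, height), about 0.12 kg: aluminium, a greenish glass strip with black graduations along the top, an orange and a black end cap (20 mm each). Origin: centre of the underside. x: along the length towards the orange end; z: out of the glass side. Grip it across its 28 mm width (plain parallel sides).
- bar_orange_end (a point): Point on the scale: middle of the lower edge of the orange end face (85 mm from the origin along +x, on the underside).
- bar_black_end (a point): Point on the scale: middle of the lower edge of the black end face (85 mm from the origin along -x, on the underside).
- keeper: Blue and black keeper fixed to the bench, 204 x 60 mm, 42 mm high. Origin: under its centre on the bench; x along its length. The scale lies in it along x, orange end to +x, underside 12 mm above the bench; it comes straight up. Only the middle 68 mm of its length is open to fingers, above an 8 mm thick black base plate.
- keeper_middle (a point): The keeper's centre, on top of its base plate, 8 mm above the bench. To either side of it along the keeper's x, from 34 to 90 mm, blue pockets open at the top wrap the scale's ends: side walls 34 mm apart inside, 50 mm over their outsides, tops 42 mm above the bench (4 mm above the scale).
- rubber_mat: Flat dark rubber mat fixed to the bench, 210 x 110 mm, 4 mm thick; origin under its centre, on the bench; x along its length.
- stand_plate: Sloping steel plate of the reading stand (fixed; grey base 200 x 84 mm), 25 degrees steep, 60 mm wide. Origin: on the plate's upper face, on its centreline, at the foot of the slope, where the ledge's face is; 32 mm above the bench. x: up the slope along the centreline, to the plate's end at 182 mm; z: square out of the plate; y: across. Ledge: dark bar at x < 0, 14 mm high above the plate.
- cheeks_middle (a point): Middle of the channel between the stand's two green cheeks, on the plate's face, 61 mm up the slope from the ledge. The cheeks run from 8 to 114 mm up the slope, stand 30 mm high above the plate, 36 mm apart inside, 52 mm over their outsides; so a scale lying there can be held only by its uppermost 56 mm.
- side_cutters: Loose bystander: red-handled side cutters, 141 x 42 x 12 mm, lying on the bench; leave alone. Origin: centre of the underside.
- test_weight: Loose bystander: brass test weight, 32 mm diameter, 40 mm high; leave alone. Origin: centre of the underside.

How it is judged:
On the way:
1. the scale rests flat on the rubber mat, glass side up, and is let go (x of scale_bar in the frame of rubber_mat between -0.08 and 0.08 m and y of scale_bar in the frame of rubber_mat between -0.055 and 0.055 m and z of scale_bar in the frame of rubber_mat between 0 and 0.008 m and angle between scale_bar's own z axis and vertical below 0.08 rad and contact force between the fingers and scale_bar below 0.1 N and linear speed of scale_bar below 0.02 m/s), for 0.3 s.
At the end, for the whole second after the job is handed in: The scale lies at rest and released on the sloping plate between the cheeks (both ends within 4 to 5 mm of the plate's face, glass side up), its black end within 5 mm of the ledge and within 8 mm of the centreline, its orange end uppermost (x of bar_black_end in the frame of stand_plate between -0.003 and 0.005 m and y of bar_black_end in the frame of stand_plate between -0.008 and 0.008 m and z of bar_black_end in the frame of stand_plate between -0.004 and 0.004 m and z of bar_orange_end in the frame of stand_plate between -0.004 and 0.005 m and x of bar_orange_end in the frame of stand_plate above 0.16 m and angle between scale_bar's own z axis and vertical below 0.6 rad and linear speed of scale_bar below 0.01 m/s and contact force between the fingers and scale_bar below 0.1 N); the robot touches nothing.
It fails at once if the scale is gripped too hard (more than 80 N summed over both fingers, that is a grip of 40 N) (contact force between the fingers and scale_bar above 80 N).
It fails at once if the scale is knocked on or pressed hard against stand plate, mat or keeper (over 40 N) (contact force between scale_bar and stand_plate above 40 N or contact force between scale_bar and rubber_mat above 40 N or contact force between scale_bar and keeper above 40 N).
It fails at once if the scale is dropped (moves faster than 0.5 m/s, a fall of about 13 mm, while not held) (linear speed of scale_bar above 0.5 m/s and contact force between the fingers and scale_bar below 0.1 N).
It fails at once if a loose bystander is moved more than 20 mm (distance of any of side_cutters, test_weight from where it was at the start of the episode above 0.02 m).
It also fails if it takes over 51 s, if anything falls off the work surface, if the arm or the gripper's body presses on something with over 40 N, if the wrist force passes 120 N, or if a joint passes its speed limit or range.

ROBOT

A 6-joint arm with a two-finger parallel gripper is mounted at the origin on a cart in front of the work surface, level with it; the furniture and walls round the work are solid. World frame = base frame: x ahead of the robot, y to its left, z up, the work surface at z = 0. Lengths are in m, angles in rad, forces in N, time in s.
With the tool pointing down it reaches from about 0.2 to 0.875 m from the base axis. Payload 3.4 kg.
Tool frame: the origin (TCP) lies midway between the tips of the shut fingers; the grasp point (between the pads) lies 19 mm behind it; z points along the fingers, y is the line along which they close (so a half turn about z gives the same grasp; the last joint's range is limited). The gripper opens to 94 mm and grips with 3 to 60 N. Pads are 16 mm wide; open, the fingers measure 119 mm over their backs; the gripper's body (75 mm by 177 mm) begins 78 mm behind the grasp point.
Start: joints at [1.223, 0.276, 1.505, -0, 1.361, -0.121], TCP at [0.129, 0.56, 0.205] pointing down, gripper open.
Joint ranges: [-2.89, 2.89], [-0.75, 2.08], [0.22, 2.7], [-1.18, 4.32], [0.11, 2.71], [-2.7, 2.7]. Speed limits (rad/s): [2.57, 2.57, 3.14, 3.14, 3.14, 3.14].

INTERFACE

Orientations are given as a rotation vector (axis times angle).
In Python, from plant import * gives the robot as it stands. The module is installed in compiled form; this text tells all that it offers.
- The arm moves only by the tool step_arm, never from a script. Its argument "plan" is a list of rows, each an object of numbers: "claw": the opening, from -1 (shut) to 1 (fully open); "tx", "ty", "tz": the shift along the tool's x, y, z each as a share of 0.3 m, from -1 to 1; "turn": the turn about the tool's z as a share of 5 degrees, from -1 to 1. In form: [{"claw": .., "tx": .., "ty": .., "tz": .., "turn": ..}, ...]. A call has 1 to 12 rows; each row shifts and turns the commanded pose from where the row before left it, along the tool's axes as they then stand; what a row does not reach is not made up. A row lasts 1/10 s, in which the tool goes at most 50 mm and 8.59 degrees, less where a joint would pass 70% of its speed; a pose out of reach is approached as far as the arm can. A call with a number of a shift or a turn outside -1 to 1 is refused whole. A call with a gripper value outside its range is refused whole. The fingers move at their own pace and stop on an object; "grip_force" is the grip in N (left out, the last holds). Time passes only in rows, so rows that do not move let the fingers close. It gives the time, the measured TCP pose, the force, the opening and the grip force at its end, in the units of the state.
- get_obs(): the state, without advancing time (a new reading comes with each control period).
- grab_frame(name): name is "scene" or "top"; returns the picture (420x560x3 uint8, red, green, blue); there is no depth.
- camera_params(name): a dict with "camera_matrix" (3x3 intrinsics, pixels), "k1" (the pictures are not rectified: a ray, as slopes to the right and down, at radius r is drawn at 1 + k1 r^2 times it, then the intrinsics apply), "extrinsics" (4x4, takes a point from world to camera coordinates). Camera axes: x right, y up, looking along -z (the intrinsics and any distortion apply to the point x, -y, -z); pixel columns grow to the right and rows downward; lengths in m; the calibration is good to about 2 mm. A picture is of the moment at which its call begins. camera_params takes no time and is no camera call.
- job_done(): hands the job in; it is judged then, once.
Trained networks look in the newest picture that a camera, given by its name, has taken for a name from the list of things; names that differ only in an ending like _2 or _b are one class to them, and where a whole thing is asked for, a point or a joint stands for the part that bears it (a point fixed in the world has none). Each returns a list of dicts, best first, with "score" (0 to 1); they miss things now and then, are a little off and sometimes report something else, mostly with a low value. They report only what shows in the picture. A call takes as long as a camera call.
- silhouettes(query, camera): "mask" (420x560 bool, what is visible of it) and "bbox" ([centre column, centre row, width, height] in pixels, round what is visible of it).
- mark_of(query, camera): "pixel" ([row, column] in pixels: a listed point, or the origin of a listed thing).
The state is a dict: "time": time; "qpos": joint angles; "dq": joint speeds; "joint_torque": joint torques, N m; "eef_pos": TCP position; "tool_rot": TCP orientation; "force": force on the tool from outside, world axes, zero at the start; "ft_torque": the same for the moment, N m; "finger_gap": finger opening in m; "gripper_force": force on a finger pad.
Only numpy, scipy, OpenCV 4.12 (cv2) and the standard library are available. Lean on these libraries where they do the work, as an engineer would, in place of code of your own. Each camera call takes 0.05 s, during which the arm holds its last target. There are 200 camera calls.

## Working session

There is one attempt and no reset: what is moved stays moved. The work goes in short steps, Python scripts to look and compute and a tool call to move; the robot and the scene stay as the last step left them, time stands still between calls to the robot, and variables do not carry over. Pictures are saved under pics/ and viewed, at most 10 in all, crops included, and the job is handed in when it is done.

Besides the shell and the picture viewer there is one more tool, called after "Call:" in YAML: its name, and indented under it one key for each argument. step_arm: Moves the arm, as the interface text tells. Shift numbers are shares of 0.3 m and turn numbers shares of 5 degrees, none past 1 either way. Its arguments: {"type":"object","properties":{"plan":{"type":"array","items":{"type":"object","properties":{"claw":{"type":"number"},"tx":{"type":"number","minimum":-1,"maximum":1},"ty":{"type":"number","minimum":-1,"maximum":1},"tz":{"type":"number","minimum":-1,"maximum":1},"turn":{"type":"number","minimum":-1,"maximum":1}}}},"grip_force":{"type":"number"}},"required":["plan"]}

```bash
mkdir -p pics
cat > h.py <<'E'
from plant import *
import numpy as np, cv2
from scipy.spatial.transform import Rotation as R
def ray(cam,px):  # px=(col,row)
    p=camera_params(cam); K=np.array(p["camera_matrix"]); E=np.array(p["extrinsics"])
    d=np.array([(px[0]-K[0,2])/K[0,0],(px[1]-K[1,2])/K[1,1]]); s=d.copy()
    for _ in range(30): s=d/(1+p["k1"]*(s@s))
    v=E[:3,:3].T@np.array([s[0],-s[1],-1]); o=-E[:3,:3].T@E[:3,3]
    return o,v/np.linalg.norm(v)
def atz(cam,px,z):
    o,v=ray(cam,px); return o+v*(z-o[2])/v[2]
def proj(cam,X):
    p=camera_params(cam); K=np.array(p["camera_matrix"]); E=np.array(p["extrinsics"])
    c=E[:3,:3]@np.array(X)+E[:3,3]; s=np.array([c[0],-c[1]])/-c[2]; s=s*(1+p["k1"]*(s@s))
    return np.array([K[0,0]*s[0]+K[0,2],K[1,1]*s[1]+K[1,2]])
def tri(a,b):
    (o1,v1),(o2,v2)=ray("scene",a),ray("top",b)
    t=np.linalg.lstsq(np.c_[v1,-v2],o2-o1,rcond=None)[0]
    p,q=o1+t[0]*v1,o2+t[1]*v2; return (p+q)/2,np.linalg.norm(p-q)
E
cat > a.py <<'E'
from h import *
for c in("scene","top"):
    cv2.imwrite(f"pics/{c}0.png",cv2.cvtColor(grab_frame(c),cv2.COLOR_RGB2BGR))
zs=dict(bar_orange_end=.012,bar_black_end=.012,scale_bar=.012,keeper=0,keeper_middle=.008,rubber_mat=0,stand_plate=.032,cheeks_middle=.0578,side_cutters=0,test_weight=0)
np.set_printoptions(precision=4,suppress=True)
for n,z in zs.items():
    P={}
    for c in("scene","top"):
        r=mark_of(n,c)
        if r: P[c]=r[0]["pixel"][::-1]; print(n,c,round(r[0]["score"],2),np.array(P[c]),atz(c,P[c],z))
    if len(P)==2: print("   tri",*tri(P["scene"],P["top"]))
print(get_obs())
E
python3 a.py
```

```text
bar_orange_end scene 0.88 [195.9 219.1] [0.4263 0.3594 0.012 ]
bar_orange_end top 0.89 [198.7 269.1] [0.4372 0.3598 0.012 ]
   tri [0.434  0.3636 0.0039] 0.008669212141104393
bar_black_end scene 0.78 [230.5 262.9] [0.3972 0.1916 0.012 ]
bar_black_end top 0.81 [287.7 288. ] [0.3984 0.1845 0.012 ]
   tri [0.3964 0.1862 0.0178] 0.0051571573517470055
scale_bar scene 0.7 [215.4 241.1] [0.4148 0.2677 0.012 ]
scale_bar top 0.9 [241.5 279.3] [0.4164 0.2753 0.012 ]
   tri [0.4177 0.2749 0.0039] 0.0032553130744218377
keeper scene 0.83 [213.4 245.2] [ 0.409   0.2698 -0.    ]
keeper top 0.9 [240.9 281.8] [0.4115 0.2773 0.    ]
   tri [ 0.4125  0.2772 -0.0089] 0.0025392594253979225
keeper_middle scene 0.6 [215.2 240.8] [0.4171 0.2718 0.008 ]
keeper_middle top 0.77 [244.2 278.5] [0.4179 0.2702 0.008 ]
   tri [0.4173 0.2706 0.0089] 0.001588640440853146
rubber_mat scene 0.65 [340.4 296.8] [ 0.5144 -0.0399  0.    ]
rubber_mat top 0.67 [397.1 222.6] [ 0.5266 -0.0398  0.    ]
   tri [ 0.5242 -0.0389 -0.0091] 0.009029710633977598
stand_plate scene 0.91 [287.1 248.2] [0.5102 0.1216 0.032 ]
stand_plate to
[... 391 characters left out ...]
 tri [0.3904 0.0821 0.0052] 0.0043387546713922745
test_weight scene 0.71 [274.1 179.1] [0.6879 0.3451 0.    ]
test_weight top 0.49 [204.6 151.2] [0.6797 0.3521 0.    ]
   tri [ 0.6843  0.349  -0.0011] 0.010738447504207261
{'time': 1.1, 'qpos': array([ 1.223 ,  0.2759,  1.5049,  0.    ,  1.3607, -0.121 ]), 'dq': array([-0.0006, -0.0011,  0.0006, -0.0015, -0.0005, -0.0019]), 'joint_torque': array([  0.0024, -40.4475, -23.7504,   0.0702,   0.0247,  -0.    ]), 'eef_pos': array([0.1293, 0.5603, 0.2055]), 'tool_rot': array([0.3555, 3.1214, 0.0002]), 'force': array([ 0.1819, -0.1031,  0.307 ]), 'ft_torque': array([-0.024 , -0.0105, -0.0133]), 'gripper_force': 0.0, 'finger_gap': 0.09378385813090664}
```

View pics/top0.png

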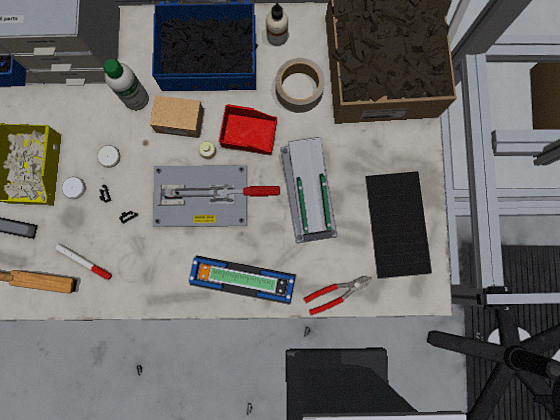

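View pics/scene0.png

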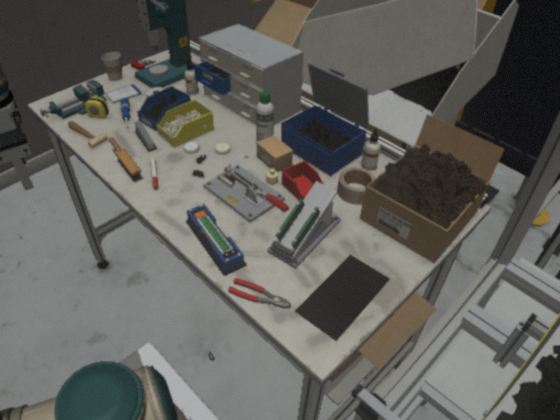

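The top view shows the keeper at about (243,279), orange end at left; the mat at (398,224); the stand from its ledge at (318,236) up to (300,142), cheeks green; and the cutters at (340,293). The scene view agrees: stand at (303,225), mat at (343,296), keeper at (215,240). I'll fit the known shapes to get poses.

```bash
cat > fit.py <<'E'
from h import *
from scipy.optimize import minimize
S=8
def box(x0,x1,y0,y1,z0,z1): return np.array([[x,y,z] for x in(x0,x1) for y in(y0,y1) for z in(z0,z1)])
T=np.radians(25); SL=np.array([[np.cos(T),0,-np.sin(T)],[0,1,0],[np.sin(T),0,np.cos(T)]])
def stand_pts(b): return b@SL.T+[0,0,.032]
KE=np.r_[box(-.102,.102,-.03,.03,0,.008),box(-.09,.09,-.025,.025,0,.042)]
MAT=box(-.105,.105,-.055,.055,0,.004)
CH=[stand_pts(box(.008,.114,s*.018,s*.026,0,.03)) for s in(1,-1)]
def place(P,q):
    c,s=np.cos(q[2]),np.sin(q[2]); return P@np.array([[c,s,0],[-s,c,0],[0,0,1]])+[q[0],q[1],0]
def fit(hulls,masks,q0,use=("scene","top")):
    W={}
    for c in use:
        m=masks[c]; r,cc=np.nonzero(m); o=np.array([cc.min()-12,r.min()-12]); e=np.array([cc.max()+13,r.max()+13])
        o=np.maximum(o,0)
        W[c]=(o,cv2.GaussianBlur(cv2.resize(m[o[1]:e[1],o[0]:e[0]].astype(np.float32),None,fx=S,fy=S,interpolation=cv2.INTER_LINEAR),(0,0),4))
    def cost(q):
        t=0
        for c in use:
            o,m=W[c]; im=np.zeros(m.shape,np.float32)
            for h in hulls:
                p=np.array([proj(c,X) for X in place(h,q)],np.float32)
                p=cv2.convexHull(((p-o+.5)*S-.5).astype(np.float32))
                cv2.fillConvexPoly(im,np.round(p*16).astype(np.int32),1.,shift=4)
            t+=np.abs(cv2.GaussianBlur(im,(0,0),4)-m).sum()/m.sum()
        return t
    sx=np.array(q0)+np.array([[0,0,0],[.01,0,0],[0,.01,0],[0,0,.08]])
    r=minimize(cost,q0,method="Nelder-Mead",options=dict(initial_simplex=sx,xatol=1e-4,fatol=1e-4,maxiter=150))
    return r.x,r.fun
def green(img,ctr,rad):
    h=cv2.cvtColor(img,cv2.COLOR_RGB2HSV); m=(h[...,0]>50)&(h[...,0]<90)&(h[...,1]>90)
    yy,xx=np.mgrid[:420,:560]; return m&(np.hypot(xx-ctr[0],yy-ctr[1])<rad)
def hullmask(m):
    n,l,s,_=cv2.connectedComponentsWithStats(m.astype(np.uint8)); k=1+s[1:,4].argmax(); m=(l==k)
    p=cv2.findNonZero(m.astype(np.uint8)); o=np.zeros(m.shape,np.uint8); cv2.fillConvexPoly(o,cv2.convexHull(p),1); return o>0
if __name__=="__main__":
    np.set_printoptions(precision=4,suppress=True)
    im={c:grab_frame(c) for c in("scene","top")}
    g={"scene":green(im["scene"],(302,225),40),"top":green(im["top"],(313,200),45)}
    k={};m={}
    for c in im:
        a=silhouettes("keeper",c)[0]["mask"]; b=silhouettes("scale_bar",c)[0]["mask"]; k[c]=hullmask(a|b)
        m[c]=hullmask(silhouettes("rubber_mat",c)[0]["mask"])
        v=im[c].copy(); v[g[c]]=[255,0,255]; 
        for M in(k,m): 
            e=cv2.morphologyEx(M[c].astype(np.uint8),cv2.MORPH_GRADIENT,np.ones((2,2)))>0; v[e]=[255,255,0]
        if c=="top": cv2.imwrite("pics/m.png",cv2.resize(cv2.cvtColor(v,cv2.COLOR_RGB2BGR)[120:310,170:450],None,fx=2.8,fy=2.8))
    for u in(("scene","top"),("top",),("scene",)):
        print(u); 
        print(" keeper",*fit([KE],k,[.415,.273,1.36],u)); print(" mat",*fit([MAT],m,[.52,-.04,.05],u)); print(" stand",*fit(CH,g,[.505,.126,.09],u))
E
python3 fit.py
```

```text
('scene', 'top')
 keeper [0.4161 0.2757 1.3631] 0.10320694744586945Traceback (most recent call last):
  File "fit.py", line 51, in <module>
    print(" keeper",*fit([KE],k,[.415,.273,1.36],u)); print(" mat",*fit([MAT],m,[.52,-.04,.05],u)); print(" stand",*fit(CH,g,[.505,.126,.09],u))
                                                                    ~~~^^^^^^^^^^^^^^^^^^^^^^^^^^
  File "fit.py", line 29, in fit
    r=minimize(cost,q0,method="Nelder-Mead",options=dict(initial_simplex=sx,xatol=1e-4,fatol=1e-4,maxiter=150))
    res = _minimize_neldermead(fun, x0, args, callback, bounds=bounds,
                               **options)
    fxr = func(xr)
    fx = function(np.copy(x), *(wrapper_args + args))
  File "fit.py", line 23, in cost
    p=np.array([proj(c,X) for X in place(h,q)],np.float32)
                ~~~~^^^^^
  File "h.py", line 13, in proj
    p=camera_params(cam); K=np.array(p["camera_matrix"]); E=np.array(p["extrinsics"])
ValueError: time passes only in moves, steps and waits
```

View pics/m.png

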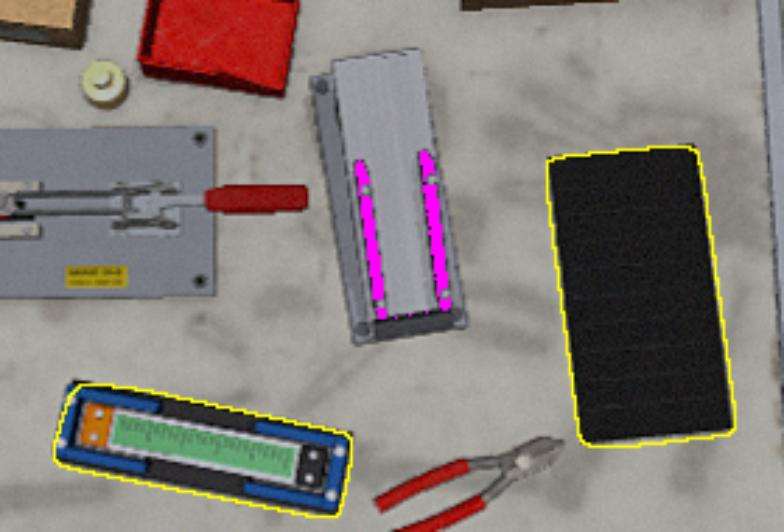

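The overlays sit well on the keeper, the mat and both cheeks (crop cheeks at x≈370 and 435). `camera_params` appears to be limited between moves, so I'll cache it.

```bash
sed -i 's/^from scipy.spatial/import functools\ncamera_params=functools.cache(camera_params)\nfrom scipy.spatial/' h.py
sed -i 's/^    for u in(("scene"/    np.savez("masks0.npz",**{f"{n}_{c}":M[c] for n,M in dict(k=k,m=m,g=g).items() for c in im})\n&/' fit.py; python3 fit.py; python3 -c "
from h import *
o=get_obs();print(o['time']);print(R.from_rotvec(o['tool_rot']).as_matrix())
for c in('scene','top'):
  E=camera_params(c)['extrinsics'];print(-E[:3,:3].T@E[:3,3])"
```

```text
1.65
[[-9.74385082e-01  2.24885999e-01  5.40016653e-06]
 [ 2.24885999e-01  9.74385081e-01  2.71540374e-05]
 [ 8.44721124e-07  2.76729108e-05 -1.00000000e+00]]
[-0.00903577 -0.3480893   0.82894553]
[0.41029581 0.20620309 1.00616737]Traceback (most recent call last):
  File "fit.py", line 43, in <module>
    a=silhouettes("keeper",c)[0]["mask"]; b=silhouettes("scale_bar",c)[0]["mask"]; k[c]=hullmask(a|b)
      ~~~~~~~~~~~~~~~~~~~~~~~^^^
IndexError: list index out of range
```

```bash
cat >> h.py <<'E'
def sil(n,c):
    for _ in range(5):
        r=silhouettes(n,c)
        if r: return r[0]["mask"]
        grab_frame(c)
E
sed -i 's/silhouettes(\("[a-z_]*"\),c)\[0\]\["mask"\]/sil(\1,c)/g' fit.py; python3 fit.py
```

```text
('scene', 'top')
 keeper [0.4168 0.2753 1.3537] 1.3180514574050903
 mat [ 0.5228 -0.0412  0.0782] 1.027052879333496Traceback (most recent call last):
  File "fit.py", line 52, in <module>
    print(" keeper",*fit([KE],k,[.415,.273,1.36],u)); print(" mat",*fit([MAT],m,[.52,-.04,.05],u)); print(" stand",*fit(CH,g,[.505,.126,.09],u))
                                                                                                                    ~~~^^^^^^^^^^^^^^^^^^^^^^^^
  File "fit.py", line 15, in fit
    m=masks[c]; r,cc=np.nonzero(m); o=np.array([cc.min()-12,r.min()-12]); e=np.array([cc.max()+13,r.max()+13])
                                                ~~~~~~^^
    return umr_minimum(a, axis, None, out, keepdims, initial, where)
ValueError: zero-size array to reduction operation minimum which has no identity
```

Run:
```python
from h import *
z=np.load("masks0.npz"); 
for k in z: 
    r,c=np.nonzero(z[k]); print(k,len(r),(c.min(),c.max(),r.min(),r.max()) if len(r) else "")
f=grab_frame("scene"); cv2.imwrite("pics/s1.png",cv2.resize(cv2.cvtColor(f,cv2.COLOR_RGB2BGR)[170:350,170:420],None,fx=3.2,fy=3.2,interpolation=cv2.INTER_CUBIC))
h=cv2.cvtColor(f,cv2.COLOR_RGB2HSV); print(h[215:235:4,270:330:4].reshape(-1,3).tolist())
```

```text
k_scene 2041 (np.int64(187), np.int64(245), np.int64(204), np.int64(275))
k_top 1393 (np.int64(199), np.int64(286), np.int64(265), np.int64(294))
m_scene 4104 (np.int64(296), np.int64(389), np.int64(255), np.int64(340))
m_top 1490 (np.int64(199), np.int64(286), np.int64(265), np.int64(294))
g_scene 0 
g_top 417 (np.int64(297), np.int64(330), np.int64(174), np.int64(233))
[[21, 17, 148], [23, 20, 151], [25, 19, 150], [25, 21, 146], [22, 19, 149], [70, 78, 91], [51, 34, 53], [15, 4, 115], [45, 3, 150], [120, 2, 148], [65, 38, 115], [65, 51, 60], [60, 9, 86], [0, 3, 81], [10, 9, 85], [25, 18, 152], [25, 19, 149], [25, 21, 149], [25, 23, 146], [62, 41, 106], [68, 49, 57], [48, 20, 64], [90, 2, 144], [60, 2, 148], [72, 9, 142], [72, 75, 78], [64, 39, 52], [60, 5, 104], [15, 12, 84], [20, 9, 86], [28, 20, 154], [21, 23, 153], [25, 21, 149], [35, 22, 129], [67, 70, 76], [60, 29, 52], [45, 4, 139], [90, 2, 146], [75, 3, 150], [69, 80, 93], [64, 32, 55], [60, 3, 96], [0, 7, 72], [0, 0, 65], [30, 6, 79], [22, 18, 152], [28, 19, 157], [28, 23, 145], [69, 77, 93], [60, 40, 51], [45, 4, 118], [90, 2, 147], [0, 2, 151], [69, 40, 108], [60, 56, 59], [45, 14, 73], [15, 6, 82], [165, 9, 59], [45, 7, 75], [90, 3, 75], [23, 20, 156], [25, 19, 157], [50, 6, 138], [60, 26, 59], [54, 17, 73], [75, 3, 146], [90, 2, 150], [60, 9, 136], [69, 75, 78], [64, 31, 57], [60, 5, 106], [105, 8, 67], [90, 4, 70], [15, 7, 75], [90, 5, 104]]
```

View pics/s1.png

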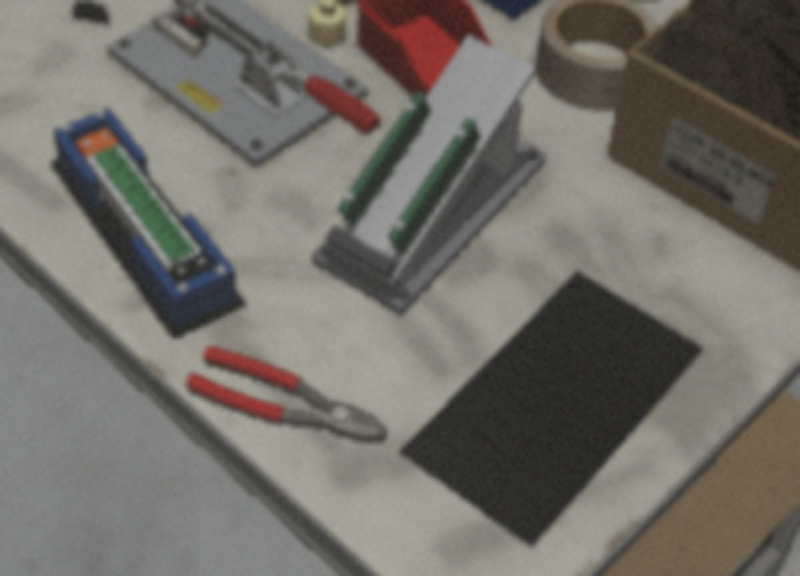

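The scene view (crop) shows the cheeks at about (385,160) and (435,185), with low saturation. The top network mistook the keeper for the mat. I'll fix the threshold and refit.

```bash
sed -i 's/def green(img,ctr,rad):/def green(img,ctr,rad,s=55):/; s/h\[...,1\]>90)/h[...,1]>s)/; s/(302,225),40)/(302,225),42,26)/; s/,45)}/,45,55)}/' fit.py
python3 - <<'E'
import re
s=open("h.py").read()
s=s.replace('if r: return r[0]["mask"]','''for q in r:
            b=q["bbox"]
            if near is None or np.hypot(b[0]-near[0],b[1]-near[1])<15: return q["mask"]''').replace("def sil(n,c)","def sil(n,c,near=None)")
open("h.py","w").write(s)
s=open("fit.py").read()
s=s.replace('sil("rubber_mat",c)','sil("rubber_mat",c,{"top":(398,224),"scene":(343,297)}[c])')
open("fit.py","w").write(s)
E
python3 fit.py
```

```text
('scene', 'top')
 keeper [0.4161 0.2747 1.3668] 0.08607643842697144
 mat [ 0.5232 -0.0408  0.0785] 0.06254108995199203
 stand [0.5077 0.1268 0.1594] 0.9603106379508972
('top',)
 keeper [0.4157 0.2747 1.3693] 0.03265649452805519
 mat [ 0.5234 -0.0396  0.0843] 0.028469551354646683
 stand [0.5073 0.1283 0.1266] 0.4557163119316101
('scene',)
 keeper [0.4168 0.2757 1.3664] 0.04972070828080177
 mat [ 0.5224 -0.0417  0.0741] 0.026519689708948135
 stand [0.5101 0.1264 0.2092] 0.43858131766319275
```

Call:
step_arm:
  plan:
    - {"claw": 0.4, "tx": -0.0955, "ty": -0.0592}
    - {"claw": 0.4, "tx": -0.0955, "ty": -0.0592}
    - {"claw": 0.4, "tx": -0.0955, "ty": -0.0592}
    - {"claw": 0.4, "tx": -0.0955, "ty": -0.0592}
    - {"claw": 0.4, "tx": -0.0955, "ty": -0.0592}
    - {"claw": 0.4, "tx": -0.0955, "ty": -0.0592}
    - {"claw": 0.4, "tx": -0.0955, "ty": -0.0592}
    - {"claw": 0.4, "tx": -0.0955, "ty": -0.0592}
    - {"claw": 0.4, "tx": -0.0955, "ty": -0.0592}
    - {"claw": 0.4, "tx": -0.0955, "ty": -0.0592}
    - {"claw": 0.4, "tx": -0.0955, "ty": -0.0592}
    - {"claw": 0.4, "tx": -0.0955, "ty": -0.0592}
  grip_force: 20

```text
$.plan[0]: bad value
```

Call:
step_arm:
  plan:
    - {"claw": 0.4, "turn": 0.9855}
    - {"claw": 0.4, "turn": 0.9855}
    - {"claw": 0.4, "turn": 0.9855}
    - {"claw": 0.4, "turn": 0.9855}
    - {"claw": 0.4, "turn": 0.9855}
    - {"claw": 0.4, "turn": 0.9855}
    - {"claw": 0.4, "turn": 0.9855}
    - {"claw": 0.4, "turn": 0.9855}
    - {"claw": 0.4, "turn": 0.9855}

```text
$.plan[0]: bad value
```

Call:
step_arm:
  plan:
    - {"claw": 0.4, "turn": 0.9855, "tz": 0.03}
    - {"claw": 0.4, "turn": 0.9855, "tz": 0.03}
    - {"claw": 0.4, "turn": 0.9855, "tz": 0.03}
    - {"claw": 0.4, "turn": 0.9855, "tz": 0.03}
    - {"claw": 0.4, "turn": 0.9855, "tz": 0.03}
    - {"claw": 0.4, "turn": 0.9855, "tz": 0.03}
    - {"claw": 0.4, "turn": 0.9855, "tz": 0.03}
    - {"claw": 0.4, "turn": 0.9855, "tz": 0.03}
    - {"claw": 0.4, "turn": 0.9855, "tz": 0.03}
    - {"claw": 0.4}
    - {"claw": 0.4}

```text
$.plan[0]: bad value
```

Call:
step_arm:
  plan:
    - {"claw": 0.4, "tx": -0.0955, "ty": -0.0592, "tz": 0, "turn": 0}
    - {"claw": 0.4, "tx": -0.0955, "ty": -0.0592, "tz": 0, "turn": 0}
    - {"claw": 0.4, "tx": -0.0955, "ty": -0.0592, "tz": 0, "turn": 0}
    - {"claw": 0.4, "tx": -0.0955, "ty": -0.0592, "tz": 0, "turn": 0}
    - {"claw": 0.4, "tx": -0.0955, "ty": -0.0592, "tz": 0, "turn": 0}
    - {"claw": 0.4, "tx": -0.0955, "ty": -0.0592, "tz": 0, "turn": 0}
    - {"claw": 0.4, "tx": -0.0955, "ty": -0.0592, "tz": 0, "turn": 0}
    - {"claw": 0.4, "tx": -0.0955, "ty": -0.0592, "tz": 0, "turn": 0}
    - {"claw": 0.4, "tx": -0.0955, "ty": -0.0592, "tz": 0, "turn": 0}
    - {"claw": 0.4, "tx": -0.0955, "ty": -0.0592, "tz": 0, "turn": 0}
    - {"claw": 0.4, "tx": -0.0955, "ty": -0.0592, "tz": 0, "turn": 0}
    - {"claw": 0.4, "tx": -0.0955, "ty": -0.0592, "tz": 0, "turn": 0}
  grip_force: 20

```text
time: 3.7
eef_pos: [0.4173, 0.2743, 0.2057]
tool_rot: [0.356, 3.121, 0.001]
force: [0.4, -0.3, -0.8]
finger_gap: 0.0656
gripper_force: 0.0
```

Call:
step_arm:
  plan:
    - {"claw": 0.4, "tx": 0, "ty": 0, "tz": 0, "turn": 0.9855}
    - {"claw": 0.4, "tx": 0, "ty": 0, "tz": 0, "turn": 0.9855}
    - {"claw": 0.4, "tx": 0, "ty": 0, "tz": 0, "turn": 0.9855}
    - {"claw": 0.4, "tx": 0, "ty": 0, "tz": 0, "turn": 0.9855}
    - {"claw": 0.4, "tx": 0, "ty": 0, "tz": 0, "turn": 0.9855}
    - {"claw": 0.4, "tx": 0, "ty": 0, "tz": 0, "turn": 0.9855}
    - {"claw": 0.4, "tx": 0, "ty": 0, "tz": 0, "turn": 0.9855}
    - {"claw": 0.4, "tx": 0, "ty": 0, "tz": 0, "turn": 0.9855}
    - {"claw": 0.4, "tx": 0, "ty": 0, "tz": 0, "turn": 0.9855}

```text
time: 4.6
eef_pos: [0.4164, 0.2753, 0.2055]
tool_rot: [1.512, 2.754, 0.0]
force: [0.2, -0.5, 0.8]
finger_gap: 0.0659
gripper_force: 0.0
```

Call:
step_arm:
  plan:
    - {"claw": 0.4, "tx": 0, "ty": 0, "tz": 0.03, "turn": 0.9855}
    - {"claw": 0.4, "tx": 0, "ty": 0, "tz": 0.03, "turn": 0.9855}
    - {"claw": 0.4, "tx": 0, "ty": 0, "tz": 0.03, "turn": 0.9855}
    - {"claw": 0.4, "tx": 0, "ty": 0, "tz": 0.03, "turn": 0.9855}
    - {"claw": 0.4, "tx": 0, "ty": 0, "tz": 0.03, "turn": 0.9855}
    - {"claw": 0.4, "tx": 0, "ty": 0, "tz": 0.03, "turn": 0.9855}
    - {"claw": 0.4, "tx": 0, "ty": 0, "tz": 0.03, "turn": 0.9855}
    - {"claw": 0.4, "tx": 0, "ty": 0, "tz": 0.03, "turn": 0.9855}
    - {"claw": 0.4, "tx": 0, "ty": 0, "tz": 0.03, "turn": 0.9855}
    - {"claw": 0.4, "tx": 0, "ty": 0, "tz": 0, "turn": 0}
    - {"claw": 0.4, "tx": 0, "ty": 0, "tz": 0, "turn": 0}

```text
time: 5.7
eef_pos: [0.4164, 0.2754, 0.1246]
tool_rot: [-2.434, -1.986, -0.0]
force: [0.8, -0.3, -0.1]
finger_gap: 0.0661
gripper_force: 0.0
```

```bash
cat > st.py <<'E'
from h import *
np.set_printoptions(precision=4,suppress=True)
def st(tgt=None,yaw=None):
    o=get_obs(); M=R.from_rotvec(o["tool_rot"]).as_matrix()
    print(o["time"],o["eef_pos"],"x-yaw",np.degrees(np.arctan2(M[1,0],M[0,0])),"q6",o["qpos"][5],"F",o["force"],"gap",o["finger_gap"],"gf",o["gripper_force"])
    if tgt is not None: print(" units needed",M.T@(np.array(tgt)-o["eef_pos"])/.3)
    if yaw is not None: print(" turn units",-(yaw-np.degrees(np.arctan2(M[1,0],M[0,0])))/5)
E
python3 -c "
from st import *
st([.416,.275,.017],78.3)
cv2.imwrite('pics/t2.png',cv2.resize(cv2.cvtColor(grab_frame('top'),cv2.COLOR_RGB2BGR)[180:320,140:340],None,fx=4,fy=4))"
```

```text
5.7 [0.4164 0.2754 0.1246] x-yaw 78.41370107694712 q6 0.6469257488581658 F [ 0.833  -0.2837 -0.1248] gap 0.06606032640472762 gf 0.0
 units needed [-0.0016 -0.0012  0.3587]
 turn units 0.022740215389424633
```

View pics/t2.png

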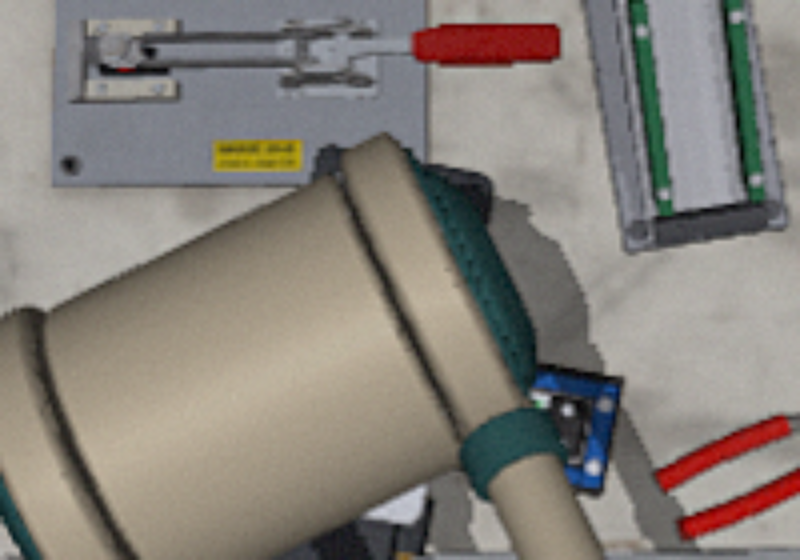

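The arm covers the keeper; only its black end shows at crop (580,430). The pose agrees with the fit, so I'll descend and grip.

Call:
step_arm:
  plan:
    - {"claw": 0.4, "tx": -0.0016, "ty": -0.0012, "tz": 0.04, "turn": 0.02}
    - {"claw": 0.4, "tx": 0, "ty": 0, "tz": 0.04, "turn": 0}
    - {"claw": 0.4, "tx": 0, "ty": 0, "tz": 0.04, "turn": 0}
    - {"claw": 0.4, "tx": 0, "ty": 0, "tz": 0.04, "turn": 0}
    - {"claw": 0.4, "tx": 0, "ty": 0, "tz": 0.04, "turn": 0}
    - {"claw": 0.4, "tx": 0, "ty": 0, "tz": 0.04, "turn": 0}
    - {"claw": 0.4, "tx": 0, "ty": 0, "tz": 0.04, "turn": 0}
    - {"claw": 0.4, "tx": 0, "ty": 0, "tz": 0.04, "turn": 0}
    - {"claw": 0.4, "tx": 0, "ty": 0, "tz": 0.02, "turn": 0}
    - {"claw": 0.4, "tx": 0, "ty": 0, "tz": 0.018, "turn": 0}
    - {"claw": 0.4, "tx": 0, "ty": 0, "tz": 0, "turn": 0}
    - {"claw": 0.4, "tx": 0, "ty": 0, "tz": 0, "turn": 0}

```text
time: 6.95
eef_pos: [0.4162, 0.2751, 0.0172]
tool_rot: [2.438, 1.982, 0.001]
force: [-0.4, -0.1, -0.4]
finger_gap: 0.0656
gripper_force: 0.0
```

Call:
step_arm:
  plan:
    - {"claw": -1, "tx": 0, "ty": 0, "tz": 0, "turn": 0}
    - {"claw": -1, "tx": 0, "ty": 0, "tz": 0, "turn": 0}
    - {"claw": -1, "tx": 0, "ty": 0, "tz": 0, "turn": 0}
    - {"claw": -1, "tx": 0, "ty": 0, "tz": 0, "turn": 0}
    - {"claw": -1, "tx": 0, "ty": 0, "tz": 0, "turn": 0}
    - {"claw": -1, "tx": 0, "ty": 0, "tz": 0, "turn": 0}
  grip_force: 15

```text
time: 7.55
eef_pos: [0.4161, 0.275, 0.0172]
tool_rot: [2.438, 1.982, 0.001]
force: [0.2, -0.1, 1.8]
finger_gap: 0.0279
gripper_force: 15.0
```

Call:
step_arm:
  plan:
    - {"claw": -1, "tx": 0, "ty": 0, "tz": -0.02, "turn": 0}
    - {"claw": -1, "tx": 0, "ty": 0, "tz": -0.03, "turn": 0}
    - {"claw": -1, "tx": 0, "ty": 0, "tz": -0.04, "turn": 0}
    - {"claw": -1, "tx": 0, "ty": 0, "tz": -0.06, "turn": 0}
    - {"claw": -1, "tx": 0, "ty": 0, "tz": -0.06, "turn": 0}
    - {"claw": -1, "tx": 0, "ty": 0, "tz": -0.07, "turn": 0}
    - {"claw": -1, "tx": 0, "ty": 0, "tz": -0.07, "turn": 0}
    - {"claw": -1, "tx": 0, "ty": 0, "tz": -0.07, "turn": 0}
    - {"claw": -1, "tx": 0, "ty": 0, "tz": -0.07, "turn": 0}
    - {"claw": -1, "tx": 0, "ty": 0, "tz": -0.06, "turn": 0}
    - {"claw": -1, "tx": 0, "ty": 0, "tz": -0.03, "turn": 0}
    - {"claw": -1, "tx": 0, "ty": 0, "tz": 0, "turn": 0}

```text
time: 8.75
eef_pos: [0.4166, 0.2753, 0.1926]
tool_rot: [2.437, 1.981, 0.005]
force: [-0.2, 0.5, -1.0]
finger_gap: 0.0281
gripper_force: 15.0
```

```bash
python3 -c "
from st import *
st([.522,-.041,.19],9)
cv2.imwrite('pics/s2.png',cv2.resize(cv2.cvtColor(grab_frame('scene'),cv2.COLOR_RGB2BGR)[100:350,130:430],None,fx=2.4,fy=2.4))"
```

```text
8.75 [0.4166 0.2753 0.1926] x-yaw 78.21014327317044 q6 0.6501539000720499 F [-0.1682  0.5495 -0.9906] gap 0.028103978542499842 gf 14.993499219417572
 units needed [-0.9603  0.5592  0.0082]
 turn units 13.842028654634088
```

View pics/s2.png

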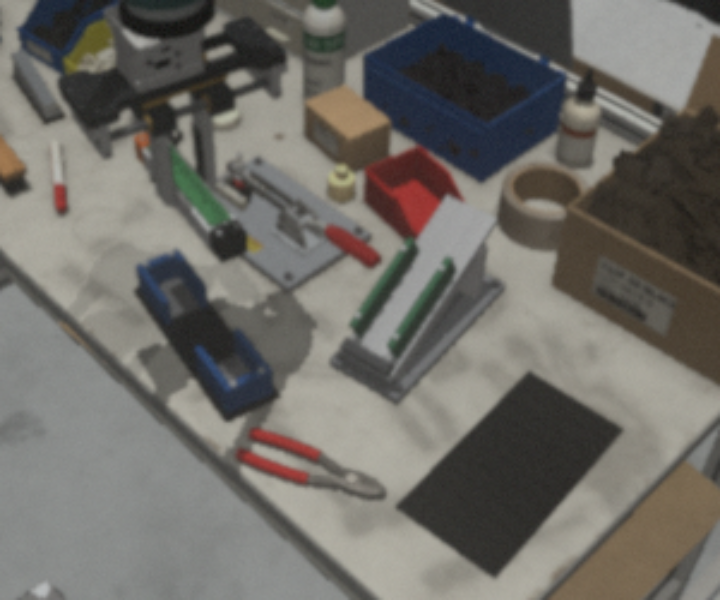

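The bar is held level about 175 mm up (crop (195,190)) and the keeper is empty. Next I'll carry it over the mat.

Call:
step_arm:
  plan:
    - {"claw": -1, "tx": -0.04, "ty": 0.0233, "tz": 0, "turn": 0}
    - {"claw": -1, "tx": -0.08, "ty": 0.0466, "tz": 0, "turn": 0}
    - {"claw": -1, "tx": -0.09, "ty": 0.0524, "tz": 0, "turn": 0}
    - {"claw": -1, "tx": -0.09, "ty": 0.0524, "tz": 0, "turn": 0}
    - {"claw": -1, "tx": -0.1, "ty": 0.0582, "tz": 0, "turn": 0}
    - {"claw": -1, "tx": -0.1, "ty": 0.0582, "tz": 0, "turn": 0}
    - {"claw": -1, "tx": -0.1, "ty": 0.0582, "tz": 0, "turn": 0}
    - {"claw": -1, "tx": -0.1, "ty": 0.0582, "tz": 0, "turn": 0}
    - {"claw": -1, "tx": -0.1, "ty": 0.0582, "tz": 0, "turn": 0}
    - {"claw": -1, "tx": -0.08, "ty": 0.0466, "tz": 0, "turn": 0}
    - {"claw": -1, "tx": -0.06, "ty": 0.035, "tz": 0, "turn": 0}
    - {"claw": -1, "tx": -0.02, "ty": 0.0117, "tz": 0, "turn": 0}

```text
time: 10.0
eef_pos: [0.5209, -0.044, 0.1897]
tool_rot: [-2.44, -1.977, 0.003]
force: [-0.3, 0.2, -1.3]
finger_gap: 0.0277
gripper_force: 15.0
```

Call:
step_arm:
  plan:
    - {"claw": -1, "tx": 0, "ty": 0, "tz": 0, "turn": 0.6}
    - {"claw": -1, "tx": 0, "ty": 0, "tz": 0, "turn": 1}
    - {"claw": -1, "tx": 0, "ty": 0, "tz": 0, "turn": 1}
    - {"claw": -1, "tx": 0, "ty": 0, "tz": 0, "turn": 1}
    - {"claw": -1, "tx": 0, "ty": 0, "tz": 0, "turn": 1}
    - {"claw": -1, "tx": 0, "ty": 0, "tz": 0, "turn": 1}
    - {"claw": -1, "tx": 0, "ty": 0, "tz": 0, "turn": 1}

```text
time: 10.7
eef_pos: [0.5202, -0.0408, 0.1902]
tool_rot: [-2.901, -1.203, 0.003]
force: [0.1, 0.2, -1.7]
finger_gap: 0.0277
gripper_force: 15.0
```

Call:
step_arm:
  plan:
    - {"claw": -1, "tx": 0, "ty": 0, "tz": 0.05, "turn": 1}
    - {"claw": -1, "tx": 0, "ty": 0, "tz": 0.05, "turn": 1}
    - {"claw": -1, "tx": 0, "ty": 0, "tz": 0.05, "turn": 1}
    - {"claw": -1, "tx": 0, "ty": 0, "tz": 0.05, "turn": 1}
    - {"claw": -1, "tx": 0, "ty": 0, "tz": 0.05, "turn": 1}
    - {"claw": -1, "tx": 0, "ty": 0, "tz": 0.05, "turn": 1}
    - {"claw": -1, "tx": 0, "ty": 0, "tz": 0.05, "turn": 0.8}
    - {"claw": -1, "tx": 0, "ty": 0, "tz": 0.05, "turn": 0.4}
    - {"claw": -1, "tx": 0, "ty": 0, "tz": 0.05, "turn": 0}
    - {"claw": -1, "tx": 0, "ty": 0, "tz": 0.04, "turn": 0}
    - {"claw": -1, "tx": 0, "ty": 0, "tz": 0, "turn": 0}

```text
time: 11.8
eef_pos: [0.5192, -0.0407, 0.0421]
tool_rot: [-3.13, -0.253, 0.007]
force: [-0.3, -1.0, -0.2]
finger_gap: 0.0278
gripper_force: 15.0
```

```bash
python3 -c "
from st import *
st([.522,-.041,.010],9)"
```

```text
11.8 [ 0.5192 -0.0407  0.0421] x-yaw 9.231309602883726 q6 1.1976474243543593 F [-0.3191 -1.0427 -0.1587] gap 0.027783473199796772 gf 14.993456304073334
 units needed [0.0096 0.0028 0.1071]
 turn units 0.046261920576745295
```

Call:
step_arm:
  plan:
    - {"claw": -1, "tx": 0, "ty": 0, "tz": 0.03, "turn": 0}
    - {"claw": -1, "tx": 0, "ty": 0, "tz": 0.03, "turn": 0}
    - {"claw": -1, "tx": 0, "ty": 0, "tz": 0.02, "turn": 0}
    - {"claw": -1, "tx": 0, "ty": 0, "tz": 0.014, "turn": 0}
    - {"claw": -1, "tx": 0, "ty": 0, "tz": 0.006, "turn": 0}
    - {"claw": -1, "tx": 0, "ty": 0, "tz": 0.003, "turn": 0}
    - {"claw": -1, "tx": 0, "ty": 0, "tz": 0.003, "turn": 0}
    - {"claw": -1, "tx": 0, "ty": 0, "tz": 0, "turn": 0}

```text
time: 12.6
eef_pos: [0.5214, -0.0412, 0.0124]
tool_rot: [-3.131, -0.252, -0.0]
force: [0.2, 1.1, -0.9]
finger_gap: 0.0279
gripper_force: 15.0
```

Call:
step_arm:
  plan:
    - {"claw": -1, "tx": 0, "ty": 0, "tz": 0.004, "turn": 0}
    - {"claw": -1, "tx": 0, "ty": 0, "tz": 0.003, "turn": 0}
    - {"claw": -1, "tx": 0, "ty": 0, "tz": 0, "turn": 0}

```text
time: 12.9
eef_pos: [0.5212, -0.0412, 0.0101]
tool_rot: [-3.131, -0.252, 0.0]
force: [-0.7, 0.1, -1.1]
finger_gap: 0.0278
gripper_force: 15.0
```

Call:
step_arm:
  plan:
    - {"claw": -1, "tx": 0, "ty": 0, "tz": 0.003, "turn": 0}
    - {"claw": -1, "tx": 0, "ty": 0, "tz": 0, "turn": 0}

```text
time: 13.1
eef_pos: [0.5213, -0.0412, 0.0092]
tool_rot: [-3.131, -0.252, -0.0]
force: [0.4, 0.2, -0.8]
finger_gap: 0.0279
gripper_force: 15.0
```

Call:
step_arm:
  plan:
    - {"claw": -1, "tx": 0, "ty": 0, "tz": 0.002, "turn": 0}
    - {"claw": -1, "tx": 0, "ty": 0, "tz": 0, "turn": 0}

```text
time: 13.3
eef_pos: [0.5213, -0.0412, 0.0092]
tool_rot: [-3.131, -0.252, -0.0]
force: [-1.9, 0.8, 3.7]
finger_gap: 0.0278
gripper_force: 15.0
```

Call:
step_arm:
  plan:
    - {"claw": -0.2, "tx": 0, "ty": 0, "tz": 0, "turn": 0}
    - {"claw": 0.1, "tx": 0, "ty": 0, "tz": 0, "turn": 0}
    - {"claw": 0.1, "tx": 0, "ty": 0, "tz": 0, "turn": 0}
    - {"claw": 0.1, "tx": 0, "ty": 0, "tz": 0, "turn": 0}
    - {"claw": 0.1, "tx": 0, "ty": 0, "tz": 0, "turn": 0}
    - {"claw": 0.1, "tx": 0, "ty": 0, "tz": 0, "turn": 0}
    - {"claw": 0.1, "tx": 0, "ty": 0, "tz": -0.009, "turn": 0}

```text
time: 14.0
eef_pos: [0.5209, -0.0412, 0.0111]
tool_rot: [-3.131, -0.252, 0.001]
force: [-0.7, 0.5, 0.8]
finger_gap: 0.0517
gripper_force: 0.0
```

```bash
cat > sf.py <<'E'
# fit the stand on the first pictures: visible green, with the plate and the other cheek occluding
from fit import *
np.set_printoptions(precision=4,suppress=True)
im={c:cv2.cvtColor(cv2.imread(f"pics/{c}0.png"),cv2.COLOR_BGR2RGB) for c in("scene","top")}
crop={"scene":(262,185,345,265),"top":(280,155,350,250)}
# greenness as soft image: excess of green
def soft(I): 
    I=I.astype(np.float32); return np.clip((I[...,1]-(I[...,0]+I[...,2])/2)/I.sum(-1)*3,0,1)
D={}
for c in im:
    a,b,e,f=crop[c]; D[c]=soft(im[c])[b:f,a:e]; D[c][D[c]<.03]=0
    print(c,D[c].max(),D[c].sum())
def model(q,c):
    a,b,e,f=crop[c]; im=np.zeros(((f-b)*S,(e-a)*S),np.float32)
    cam=ray(c,(280,210))[0]; lay=[(h,1.) for h in CH]
    plate=stand_pts(box(0,.182,-.03,.03,-.002,0)); led=stand_pts(box(-.012,0,-.03,.03,-.01,.014))
    lay=[(plate,0.)]+sorted(lay,key=lambda l:-np.linalg.norm(place(l[0],q).mean(0)-cam))+[(led,0.)]
    for h,v in lay:
        p=np.array([proj(c,X) for X in place(h,q)],np.float32)-[a,b]
        p=cv2.convexHull(((p+.5)*S-.5).astype(np.float32)); cv2.fillConvexPoly(im,np.round(p*16).astype(np.int32),v,shift=4)
    return cv2.resize(cv2.GaussianBlur(im,(0,0),6),None,fx=1/S,fy=1/S,interpolation=cv2.INTER_AREA)
def cost(q,use):
    t=0
    for c in use:
        m=model(q,c); d=D[c]; t-=(m*d).sum()/np.sqrt((m*m).sum()*(d*d).sum())
    return t
for u in(("scene","top"),("top",),("scene",)):
    best=min((minimize(cost,q,args=(u,),method="Nelder-Mead",options=dict(initial_simplex=np.array(q)+np.array([[0,0,0],[.008,0,0],[0,.008,0],[0,0,.06]]),xatol=5e-5,fatol=1e-5)) for q in([.505,.126,.09],[.508,.127,.14])),key=lambda r:r.fun)
    print(u,best.x,best.fun)
    if len(u)==2: q=best.x
for c in im:
    a,b,e,f=crop[c]; v=im[c].copy()
    v=cv2.resize(v[b:f,a:e],None,fx=4,fy=4); m=cv2.resize(model(q,c),None,fx=4,fy=4)>.4
    v[cv2.morphologyEx(m.astype(np.uint8),cv2.MORPH_GRADIENT,np.ones((3,3)))>0]=[255,0,255]; im[c]=cv2.resize(v,(380,400))
cv2.imwrite("pics/sf.png",cv2.cvtColor(np.hstack([im["scene"],im["top"]]),cv2.COLOR_RGB2BGR))
E
python3 sf.py; python3 -c "
from st import *
st()"
```

```text
scene 0.37149534 135.92816
top nan nan
('scene', 'top') [0.505 0.126 0.09 ] nan
('top',) [0.505 0.126 0.09 ] nan
('scene',) [0.5092 0.1278 0.1719] -0.888198733329773
14.0 [ 0.5209 -0.0412  0.0111] x-yaw 9.20749786236509 q6 1.197870991697079 F [-0.6689  0.5295  0.8457] gap 0.05172072914040189 gf 0.0sf.py:8: RuntimeWarning: invalid value encountered in divide
  I=I.astype(np.float32); return np.clip((I[...,1]-(I[...,0]+I[...,2])/2)/I.sum(-1)*3,0,1)
```

View pics/sf.png

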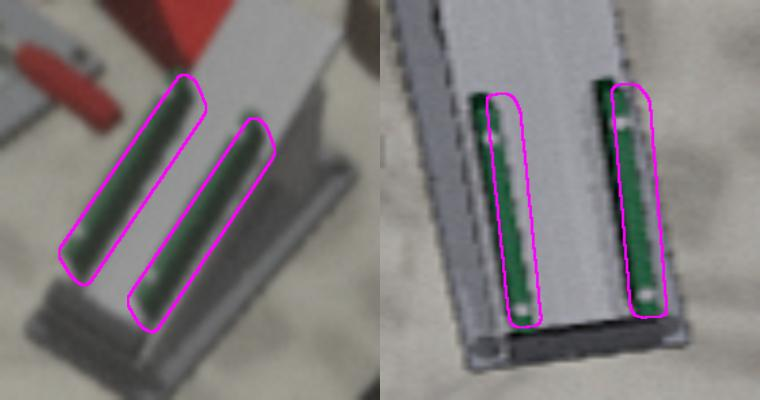

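```bash
sed -i 's/I.sum(-1)\*3/(I.sum(-1)+40)*3/' sf.py; python3 sf.py
```

```text
scene 0.31299213 104.88597
top 0.92 239.14598
('scene', 'top') [0.5065 0.1274 0.1492] -1.721017837524414
('top',) [0.5058 0.1273 0.1442] -0.843876302242279
('scene',) [0.5094 0.1279 0.1731] -0.8872040510177612
```

View pics/sf.png

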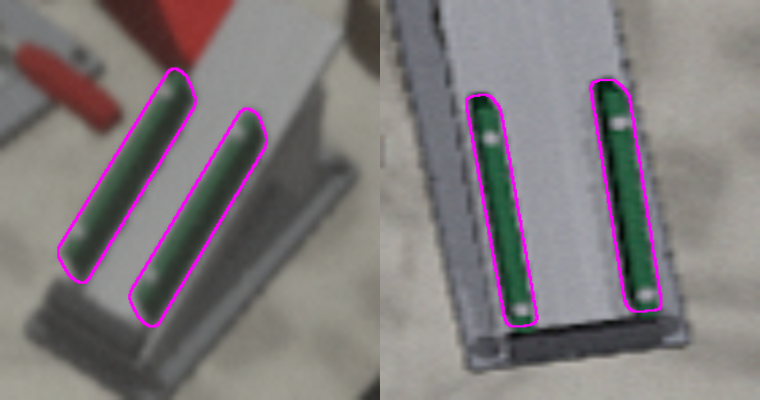

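The fitted outline now follows both cheeks in both pictures: stand at (0.5065, 0.1274), yaw 8.5°. I'll slide the open fingers along the scale to +52 mm and grip lightly.

Call:
step_arm:
  plan:
    - {"claw": 0.1, "tx": 0.02, "ty": 0, "tz": -0.003, "turn": 0}
    - {"claw": 0.1, "tx": 0.033, "ty": 0, "tz": 0, "turn": 0}
    - {"claw": 0.1, "tx": 0.033, "ty": 0, "tz": 0, "turn": 0}
    - {"claw": 0.1, "tx": 0.033, "ty": 0, "tz": 0, "turn": 0}
    - {"claw": 0.1, "tx": 0.033, "ty": 0, "tz": 0, "turn": 0}
    - {"claw": 0.1, "tx": 0.021, "ty": 0, "tz": 0, "turn": 0}
    - {"claw": 0.1, "tx": 0, "ty": 0, "tz": 0, "turn": 0}
    - {"claw": -1, "tx": 0, "ty": 0, "tz": 0, "turn": 0}
    - {"claw": -1, "tx": 0, "ty": 0, "tz": 0, "turn": 0}
    - {"claw": -1, "tx": 0, "ty": 0, "tz": 0, "turn": 0}
    - {"claw": -1, "tx": 0, "ty": 0, "tz": 0, "turn": 0}
    - {"claw": -1, "tx": 0, "ty": 0, "tz": 0, "turn": 0}
  grip_force: 4

```text
time: 15.2
eef_pos: [0.5721, -0.033, 0.0123]
tool_rot: [-3.131, -0.252, 0.001]
force: [-0.7, 0.2, 0.0]
finger_gap: 0.0278
gripper_force: 4.0
```

```bash
python3 -c "
from st import *
st()"
```

```text
15.2 [ 0.5721 -0.033   0.0123] x-yaw 9.208199935081076 q6 1.2310880025363062 F [-0.7021  0.2226  0.0476] gap 0.027845364793746066 gf 3.99905227124691
```

Call:
step_arm:
  plan:
    - {"claw": -1, "tx": -0.0026, "ty": 0, "tz": -0.0179, "turn": 0}
    - {"claw": -1, "tx": -0.0033, "ty": 0, "tz": -0.0178, "turn": 0}
    - {"claw": -1, "tx": -0.004, "ty": 0, "tz": -0.0176, "turn": 0}
    - {"claw": -1, "tx": -0.0047, "ty": 0, "tz": -0.0175, "turn": 0}
    - {"claw": -1, "tx": -0.0053, "ty": 0, "tz": -0.0173, "turn": 0}
    - {"claw": -1, "tx": -0.006, "ty": 0, "tz": -0.017, "turn": 0}
    - {"claw": -1, "tx": -0.0067, "ty": 0, "tz": -0.0168, "turn": 0}
    - {"claw": -1, "tx": -0.0073, "ty": 0, "tz": -0.0165, "turn": 0}
    - {"claw": -1, "tx": -0.008, "ty": 0, "tz": -0.0162, "turn": 0}
    - {"claw": -1, "tx": -0.0086, "ty": 0, "tz": -0.0159, "turn": 0}
    - {"claw": -1, "tx": -0.0092, "ty": 0, "tz": -0.0155, "turn": 0}
    - {"claw": -1, "tx": -0.0098, "ty": 0, "tz": -0.0152, "turn": 0}

```text
time: 16.4
eef_pos: [0.5498, -0.0366, 0.073]
tool_rot: [-3.131, -0.252, 0.0]
force: [-0.7, -0.4, -0.1]
finger_gap: 0.0277
gripper_force: 4.0
```

```bash
python3 -c "
from st import *
st()
cv2.imwrite('pics/s3.png',cv2.resize(cv2.cvtColor(grab_frame('scene'),cv2.COLOR_RGB2BGR)[170:350,270:430],None,fx=3.3,fy=3.3,interpolation=cv2.INTER_CUBIC))"
```

```text
16.4 [ 0.5498 -0.0366  0.073 ] x-yaw 9.211697648744657 q6 1.2172201539655307 F [-0.7086 -0.4434 -0.1302] gap 0.02774833817407421 gf 4.000056087970734
```

View pics/s3.png

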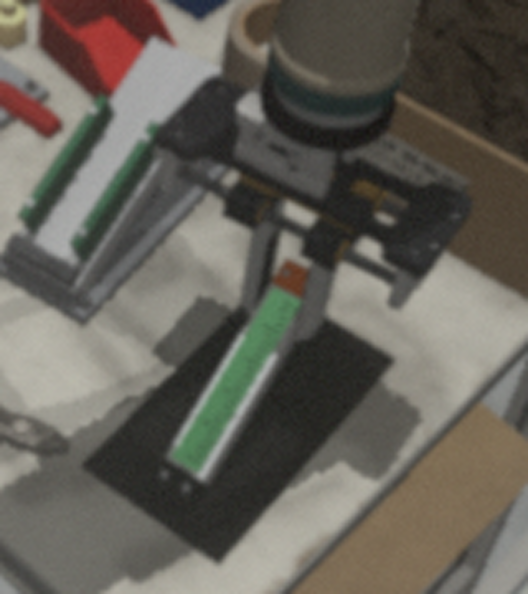

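The scale is tilted with its orange end up in the fingers (crop (290,275)) and its black end on the mat (crop (175,480)). I'll tighten the grip, lift and carry it over the stand.

Call:
step_arm:
  plan:
    - {"claw": -1, "tx": 0, "ty": 0, "tz": 0, "turn": 0}
    - {"claw": -1, "tx": 0, "ty": 0, "tz": 0, "turn": 0}
    - {"claw": -1, "tx": 0, "ty": 0, "tz": -0.01, "turn": 0.13}
    - {"claw": -1, "tx": 0, "ty": 0, "tz": -0.02, "turn": 0}
    - {"claw": -1, "tx": 0, "ty": 0, "tz": -0.04, "turn": 0}
    - {"claw": -1, "tx": 0, "ty": 0, "tz": -0.05, "turn": 0}
    - {"claw": -1, "tx": 0, "ty": 0, "tz": -0.06, "turn": 0}
    - {"claw": -1, "tx": 0, "ty": 0, "tz": -0.06, "turn": 0}
    - {"claw": -1, "tx": 0, "ty": 0, "tz": -0.05, "turn": 0}
    - {"claw": -1, "tx": 0, "ty": 0, "tz": -0.03, "turn": 0}
    - {"claw": -1, "tx": 0, "ty": 0, "tz": -0.013, "turn": 0}
    - {"claw": -1, "tx": 0, "ty": 0, "tz": 0, "turn": 0}
  grip_force: 22

```text
time: 17.65
eef_pos: [0.5503, -0.0366, 0.173]
tool_rot: [3.133, 0.234, 0.001]
force: [0.3, 0.3, -1.7]
finger_gap: 0.0277
gripper_force: 22.0
```

Call:
step_arm:
  plan:
    - {"claw": -1, "tx": 0.012, "ty": -0.02, "tz": 0, "turn": 0}
    - {"claw": -1, "tx": 0.024, "ty": -0.04, "tz": 0, "turn": 0}
    - {"claw": -1, "tx": 0.033, "ty": -0.055, "tz": 0, "turn": 0}
    - {"claw": -1, "tx": 0.036, "ty": -0.06, "tz": 0, "turn": 0}
    - {"claw": -1, "tx": 0.036, "ty": -0.06, "tz": 0, "turn": 0}
    - {"claw": -1, "tx": 0.036, "ty": -0.06, "tz": 0, "turn": 0}
    - {"claw": -1, "tx": 0.036, "ty": -0.06, "tz": 0, "turn": 0}
    - {"claw": -1, "tx": 0.036, "ty": -0.06, "tz": 0, "turn": 0}
    - {"claw": -1, "tx": 0.034, "ty": -0.055, "tz": 0, "turn": 0}
    - {"claw": -1, "tx": 0.03, "ty": -0.05, "tz": 0, "turn": 0}
    - {"claw": -1, "tx": 0.02, "ty": -0.032, "tz": 0, "turn": 0}
    - {"claw": -1, "tx": 0.005, "ty": -0.01, "tz": 0, "turn": 0}

```text
time: 18.85
eef_pos: [0.6257, 0.1466, 0.1721]
tool_rot: [-3.132, -0.236, 0.0]
force: [0.1, -0.3, -0.7]
finger_gap: 0.0275
gripper_force: 22.0
```

Call:
step_arm:
  plan:
    - {"claw": -1, "tx": 0, "ty": 0, "tz": 0, "turn": 0}
    - {"claw": -1, "tx": 0, "ty": 0, "tz": 0, "turn": 0}
    - {"claw": -1, "tx": 0, "ty": 0, "tz": 0, "turn": 0}

```text
time: 19.15
eef_pos: [0.6251, 0.1444, 0.1727]
tool_rot: [3.133, 0.233, -0.0]
force: [-0.2, 0.4, -0.1]
finger_gap: 0.0276
gripper_force: 22.0
```

```bash
cat > b.py <<'E'
from st import *
st([.6251,.1452,.1138],8.55)
# predicted ends against the networks
o=get_obs(); M=R.from_rotvec(o["tool_rot"]).as_matrix(); f=M[:,0]*[1,1,0]; f/=np.linalg.norm(f); p=o["eef_pos"]
t=np.radians(27); blk=p-f*.1139-[0,0,.069]; org=blk+f*.17*np.cos(t)+[0,0,.17*np.sin(t)]
for c in("scene","top"):
    grab_frame(c)
    for n,X in(("bar_black_end",blk),("bar_orange_end",org)):
        for r in mark_of(n,c)[:2]: print(c,n,round(r["score"],2),np.array(r["pixel"][::-1]),"pred",proj(c,X))
E
python3 b.py
```

```text
19.15 [0.6251 0.1444 0.1727] x-yaw 8.5090644855336 q6 1.541220464397457 F [-0.1583  0.3885 -0.1025] gap 0.02764739982208007 gf 21.99977695941925
 units needed [ 0.0005 -0.0025  0.1963]
 turn units -0.00818710289328024
scene bar_black_end 0.68 [286.1 225. ] pred [287.0144 224.7377]
scene bar_orange_end 0.96 [326.7 165.1] pred [327.0168 163.6325]
scene bar_orange_end 0.33 [213.8 239. ] pred [327.0168 163.6325]
```

Call:
step_arm:
  plan:
    - {"claw": -1, "tx": 0, "ty": -0.0025, "tz": 0.015, "turn": 0}
    - {"claw": -1, "tx": 0, "ty": 0, "tz": 0.03, "turn": 0}
    - {"claw": -1, "tx": 0, "ty": 0, "tz": 0.03, "turn": 0}
    - {"claw": -1, "tx": 0, "ty": 0, "tz": 0.02, "turn": 0}
    - {"claw": -1, "tx": 0, "ty": 0, "tz": 0.01, "turn": 0}
    - {"claw": -1, "tx": 0, "ty": 0, "tz": 0, "turn": 0}
    - {"claw": -1, "tx": 0, "ty": 0, "tz": 0, "turn": 0}

```text
time: 20.15
eef_pos: [0.6254, 0.146, 0.1411]
tool_rot: [-3.133, -0.235, -0.0]
force: [0.2, -0.4, -0.6]
finger_gap: 0.0277
gripper_force: 22.0
```

```bash
python3 b.py; python3 -c "
from h import *
a=[cv2.cvtColor(grab_frame(c),cv2.COLOR_RGB2BGR) for c in('scene','top')]
cv2.imwrite('pics/f.png',np.hstack([cv2.resize(a[0][140:270,255:355],(400,520),interpolation=cv2.INTER_CUBIC),cv2.resize(a[1][130:260,260:360],(400,520),interpolation=cv2.INTER_CUBIC)]))"
```

```text
20.15 [0.6254 0.146  0.1411] x-yaw 8.562475152094965 q6 1.5424030974531326 F [ 0.2192 -0.4228 -0.5956] gap 0.027698931182809607 gf 21.999812722206116
 units needed [-0.0013  0.0026  0.0909]
 turn units 0.002495030418992883
scene bar_black_end 0.71 [286. 235.] pred [286.1509 234.0858]
scene bar_orange_end 0.93 [323.1 176.5] pred [325.3098 173.927 ]
```

View pics/f.png

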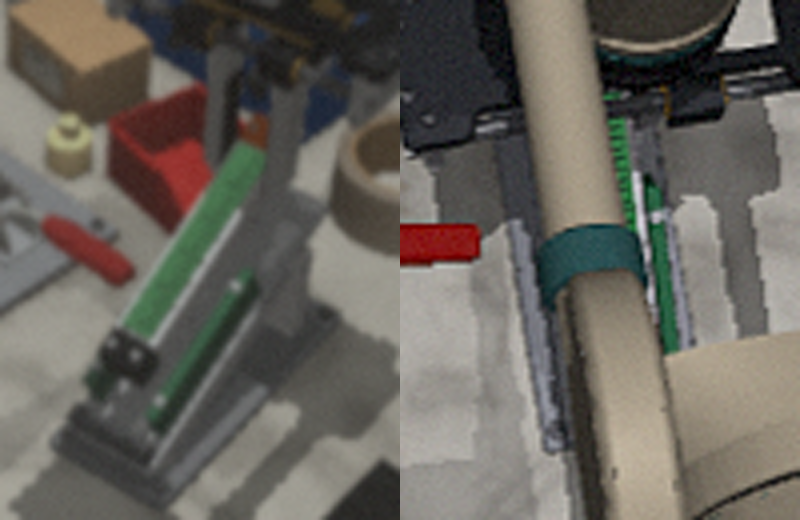

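In the scene view (left half) the scale hangs over the channel, parallel to the cheeks, with its black end above the ledge end (crop (130,355)). In the top view it shows inside the right cheek. I'll descend slowly and watch the force.

Call:
step_arm:
  plan:
    - {"claw": -1, "tx": 0, "ty": 0.001, "tz": 0.012, "turn": 0}
    - {"claw": -1, "tx": 0, "ty": 0, "tz": 0.012, "turn": 0}
    - {"claw": -1, "tx": 0, "ty": 0, "tz": 0.012, "turn": 0}
    - {"claw": -1, "tx": 0, "ty": 0, "tz": 0.012, "turn": 0}
    - {"claw": -1, "tx": 0, "ty": 0, "tz": 0.006, "turn": 0}
    - {"claw": -1, "tx": 0, "ty": 0, "tz": 0, "turn": 0}

```text
time: 21.15
eef_pos: [0.625, 0.1457, 0.1243]
tool_rot: [-3.133, -0.234, 0.001]
force: [-0.0, -0.3, -0.8]
finger_gap: 0.0279
gripper_force: 22.0
```

Call:
step_arm:
  plan:
    - {"claw": -1, "tx": 0, "ty": 0, "tz": 0.01, "turn": 0}
    - {"claw": -1, "tx": 0, "ty": 0, "tz": 0.01, "turn": 0}
    - {"claw": -1, "tx": 0, "ty": 0, "tz": 0.01, "turn": 0}
    - {"claw": -1, "tx": 0, "ty": 0, "tz": 0.008, "turn": 0}
    - {"claw": -1, "tx": 0, "ty": 0, "tz": 0, "turn": 0}
    - {"claw": -1, "tx": 0, "ty": 0, "tz": 0, "turn": 0}

```text
time: 21.75
eef_pos: [0.6252, 0.1457, 0.1134]
tool_rot: [-3.133, -0.234, 0.0]
force: [-0.0, -0.2, -1.8]
finger_gap: 0.028
gripper_force: 22.0
```

Call:
step_arm:
  plan:
    - {"claw": -1, "tx": 0, "ty": 0, "tz": 0.007, "turn": 0}
    - {"claw": -1, "tx": 0, "ty": 0, "tz": 0.007, "turn": 0}
    - {"claw": -1, "tx": 0, "ty": 0, "tz": 0.005, "turn": 0}
    - {"claw": -1, "tx": 0, "ty": 0, "tz": 0, "turn": 0}

```text
time: 22.15
eef_pos: [0.625, 0.1456, 0.1074]
tool_rot: [-3.133, -0.234, 0.001]
force: [-0.7, -0.0, -0.3]
finger_gap: 0.0278
gripper_force: 22.0
```

Call:
step_arm:
  plan:
    - {"claw": -1, "tx": 0, "ty": 0, "tz": 0.004, "turn": 0}
    - {"claw": -1, "tx": 0, "ty": 0, "tz": 0.003, "turn": 0}
    - {"claw": -1, "tx": 0, "ty": 0, "tz": 0, "turn": 0}

```text
time: 22.45
eef_pos: [0.6252, 0.1457, 0.1055]
tool_rot: [-3.133, -0.234, 0.0]
force: [-0.1, -0.8, -1.0]
finger_gap: 0.0277
gripper_force: 22.0
```

Call:
step_arm:
  plan:
    - {"claw": -1, "tx": 0, "ty": 0, "tz": 0.003, "turn": 0}
    - {"claw": -1, "tx": 0, "ty": 0, "tz": 0.003, "turn": 0}
    - {"claw": -1, "tx": 0, "ty": 0, "tz": 0, "turn": 0}
  grip_force: 5

```text
time: 22.75
eef_pos: [0.6251, 0.1457, 0.1037]
tool_rot: [-3.133, -0.234, 0.0]
force: [-0.7, 0.5, -0.9]
finger_gap: 0.0281
gripper_force: 5.0
```

Call:
step_arm:
  plan:
    - {"claw": -1, "tx": 0, "ty": 0, "tz": 0.003, "turn": 0}
    - {"claw": -1, "tx": 0, "ty": 0, "tz": 0.003, "turn": 0}
    - {"claw": -1, "tx": 0, "ty": 0, "tz": 0, "turn": 0}

```text
time: 23.05
eef_pos: [0.6252, 0.1457, 0.102]
tool_rot: [-3.133, -0.234, 0.0]
force: [-1.1, 0.4, 0.2]
finger_gap: 0.0279
gripper_force: 5.0
```

Call:
step_arm:
  plan:
    - {"claw": -1, "tx": -0.004, "ty": 0, "tz": 0.002, "turn": 0}
    - {"claw": -1, "tx": -0.004, "ty": 0, "tz": 0.002, "turn": 0}
    - {"claw": -1, "tx": -0.004, "ty": 0, "tz": 0.002, "turn": 0}
    - {"claw": -1, "tx": 0, "ty": 0, "tz": 0, "turn": 0}

```text
time: 23.45
eef_pos: [0.6231, 0.1453, 0.1009]
tool_rot: [-3.133, -0.234, -0.005]
force: [2.9, 0.2, -0.2]
finger_gap: 0.0279
gripper_force: 5.0
```

Call:
step_arm:
  plan:
    - {"claw": -1, "tx": -0.004, "ty": 0, "tz": 0.002, "turn": 0}
    - {"claw": -1, "tx": 0, "ty": 0, "tz": 0, "turn": 0}

```text
time: 23.65
eef_pos: [0.623, 0.1453, 0.1008]
tool_rot: [-3.132, -0.234, -0.009]
force: [5.5, 0.1, 1.7]
finger_gap: 0.0282
gripper_force: 5.0
```

```bash
python3 b.py
```

```text
23.65 [0.623  0.1453 0.1008] x-yaw 8.556311158460948 q6 1.5417186497739679 F [5.5365 0.1477 1.6641] gap 0.028157296081150446 gf 4.999851956963539
 units needed [ 0.007   0.0013 -0.0434]
 turn units 0.0012622316921895305
scene bar_black_end 0.73 [282.4 251.8] pred [285.082  246.6495]
scene bar_orange_end 0.63 [305.1 216.4] pred [323.3708 187.5376]
```

Call:
step_arm:
  plan:
    - {"claw": -1, "tx": 0.006, "ty": 0, "tz": 0, "turn": 0}
    - {"claw": -1, "tx": 0.002, "ty": 0, "tz": 0.003, "turn": 0}
    - {"claw": -1, "tx": 0, "ty": 0, "tz": 0, "turn": 0}
  grip_force: 4

```text
time: 24.25
eef_pos: [0.6238, 0.1454, 0.0989]
tool_rot: [-3.133, -0.234, -0.003]
force: [5.1, 0.7, 1.1]
finger_gap: 0.0281
gripper_force: 4.0
```

Run:
```python
from st import *
st()
o=np.array([.5065,.1274,.032]); f=np.array([np.cos(.1492),np.sin(.1492),0]); n=np.array([-f[1],f[0],0])
print("ledge foot scene",proj("scene",o),"2mm up",proj("scene",o+f*.0091+[0,0,.0042]))
def end(s): 
    t=np.radians(25); return o+s*(f*np.cos(t)+[0,0,np.sin(t)])
print("orange underside scene",proj("scene",end(.17)),"black top mid",proj("scene",end(0)+.026*(-f*np.sin(np.radians(25))+[0,0,np.cos(np.radians(25))])))
for c in("scene",):
    for k in range(3):
        grab_frame(c)
        for q in("bar_black_end","bar_orange_end","scale_bar"): print(q,[(round(r["score"],2),np.array(r["pixel"][::-1])) for r in mark_of(q,c)[:1]])
```

```text
24.25 [0.6238 0.1454 0.0989] x-yaw 8.55698455844214 q6 1.5418613191595403 F [5.0586 0.6647 1.1381] gap 0.028069036660580356 gf 4.000111967325211
ledge foot scene [284.1872 247.6775] 2mm up [286.5625 244.1382]
orange underside scene [322.9975 189.5029] black top mid [281.6405 243.6755]
bar_black_end [(0.71, array([283.8, 247.2]))]
bar_orange_end [(0.75, array([323.9, 187.1]))]
scale_bar [(0.59, array([301.9, 216.6]))]
bar_black_end [(0.96, array([283.1, 248.9]))]
bar_orange_end [(0.6, array([322.6, 188.3]))]
scale_bar [(0.89, array([301.7, 217.2]))]
bar_black_end [(0.67, array([281.3, 245.6]))]
bar_orange_end [(0.78, array([323.1, 188.4]))]
scale_bar [(0.68, array([301.2, 220. ]))]
```

Call:
step_arm:
  plan:
    - {"claw": -1, "tx": 0.004, "ty": 0, "tz": 0.003, "turn": 0}
    - {"claw": -1, "tx": 0, "ty": 0, "tz": 0, "turn": 0}

```text
time: 25.05
eef_pos: [0.6238, 0.1455, 0.098]
tool_rot: [3.133, 0.235, -0.001]
force: [2.5, -0.0, 3.1]
finger_gap: 0.0278
gripper_force: 4.0
```

Call:
step_arm:
  plan:
    - {"claw": -1, "tx": 0.003, "ty": 0, "tz": 0.003, "turn": 0}
    - {"claw": -1, "tx": 0, "ty": 0, "tz": 0, "turn": 0}

```text
time: 25.25
eef_pos: [0.6237, 0.1455, 0.0971]
tool_rot: [3.133, 0.235, -0.004]
force: [0.6, -0.4, 5.2]
finger_gap: 0.0279
gripper_force: 4.0
```

Call:
step_arm:
  plan:
    - {"claw": -0.35, "tx": 0, "ty": 0, "tz": 0, "turn": 0}
    - {"claw": -0.2, "tx": 0, "ty": 0, "tz": 0, "turn": 0}
    - {"claw": 0.05, "tx": 0, "ty": 0, "tz": 0, "turn": 0}
    - {"claw": 0.05, "tx": 0, "ty": 0, "tz": 0, "turn": 0}
    - {"claw": 0.05, "tx": 0, "ty": 0, "tz": 0, "turn": 0}

```text
time: 25.75
eef_pos: [0.6245, 0.1456, 0.0965]
tool_rot: [-3.133, -0.235, 0.002]
force: [0.1, 0.0, 0.5]
finger_gap: 0.0495
gripper_force: 0.0
```

Run:
```python
from st import *
st()
for k in range(3):
    grab_frame("scene")
    for q in("bar_black_end","bar_orange_end"): print(q,[(round(r["score"],2),np.array(r["pixel"][::-1])) for r in mark_of(q,"scene")[:1]])
```

```text
25.75 [0.6245 0.1456 0.0965] x-yaw 8.56435881025146 q6 1.5419018492117584 F [0.1084 0.0245 0.5478] gap 0.049498417425081535 gf 0.0
bar_black_end [(0.89, array([283.8, 249.2]))]
bar_orange_end [(0.71, array([320.3, 189.8]))]
bar_black_end [(0.86, array([284. , 246.5]))]
bar_orange_end [(0.68, array([322.2, 189.1]))]
bar_black_end [(0.72, array([283.7, 247.2]))]
bar_orange_end [(0.77, array([322.9, 192.6]))]
```

Released; the ends match the expected final pixels. I'll retreat straight up and away for a clear look.

Call:
step_arm:
  plan:
    - {"claw": 0.05, "tx": 0, "ty": 0, "tz": -0.02, "turn": 0}
    - {"claw": 0.05, "tx": 0, "ty": 0, "tz": -0.05, "turn": 0}
    - {"claw": 0.05, "tx": 0, "ty": 0, "tz": -0.08, "turn": 0}
    - {"claw": 0.05, "tx": 0, "ty": 0, "tz": -0.08, "turn": 0}
    - {"claw": 0.05, "tx": 0, "ty": 0, "tz": -0.08, "turn": 0}
    - {"claw": 0.05, "tx": 0, "ty": 0, "tz": -0.05, "turn": 0}
    - {"claw": 0.05, "tx": 0, "ty": 0, "tz": 0, "turn": 0}

```text
time: 26.9
eef_pos: [0.6266, 0.1459, 0.2082]
tool_rot: [-3.132, -0.235, -0.01]
force: [-0.0, -0.1, 1.0]
finger_gap: 0.0497
gripper_force: 0.0
```

Call:
step_arm:
  plan:
    - {"claw": 0.05, "tx": -0.04, "ty": 0.04, "tz": 0, "turn": 0}
    - {"claw": 0.05, "tx": -0.08, "ty": 0.08, "tz": 0, "turn": 0}
    - {"claw": 0.05, "tx": -0.08, "ty": 0.08, "tz": 0, "turn": 0}
    - {"claw": 0.05, "tx": -0.08, "ty": 0.08, "tz": 0, "turn": 0}
    - {"claw": 0.05, "tx": -0.08, "ty": 0.08, "tz": 0, "turn": 0}
    - {"claw": 0.05, "tx": -0.08, "ty": 0.08, "tz": 0, "turn": 0}
    - {"claw": 0.05, "tx": -0.08, "ty": 0.08, "tz": 0, "turn": 0}
    - {"claw": 0.05, "tx": -0.08, "ty": 0.08, "tz": 0, "turn": 0}
    - {"claw": 0.05, "tx": -0.08, "ty": 0.08, "tz": 0, "turn": 0}
    - {"claw": 0.05, "tx": -0.05, "ty": 0.05, "tz": 0, "turn": 0}
    - {"claw": 0.05, "tx": 0, "ty": 0, "tz": 0, "turn": 0}
    - {"claw": 0.05, "tx": 0, "ty": 0, "tz": 0, "turn": 0}

```text
time: 28.1
eef_pos: [0.4408, -0.1033, 0.2045]
tool_rot: [-3.132, -0.232, 0.0]
force: [0.2, 0.2, 0.2]
finger_gap: 0.0494
gripper_force: 0.0
```

Run:
```python
from st import *
st()
o=np.array([.5065,.1274,.032]); f=np.array([np.cos(.1492),np.sin(.1492),0]); t=np.radians(25); u=f*np.cos(t)+[0,0,np.sin(t)]
for c in("scene","top"): print(c,"expected",proj(c,o),proj(c,o+.17*u))
for c in("scene","top"):
  for k in range(2):
    cv2.imwrite(f"pics/{c}_end.png",cv2.cvtColor(grab_frame(c),cv2.COLOR_RGB2BGR))
    print(c,[(q,round(r["score"],2),np.array(r["pixel"][::-1])) for q in("bar_black_end","bar_orange_end","side_cutters","test_weight") for r in mark_of(q,c)[:1]])
a=[cv2.imread(f"pics/{c}_end.png") for c in("scene","top")]
cv2.imwrite('pics/end.png',np.hstack([cv2.resize(a[0][140:270,255:355],(400,520),interpolation=cv2.INTER_CUBIC),cv2.resize(a[1][130:260,260:360],(400,520),interpolation=cv2.INTER_CUBIC)]))
```

```text
28.1 [ 0.4408 -0.1033  0.2045] x-yaw 8.484624298473163 q6 1.0376305616446877 F [0.1588 0.2114 0.247 ] gap 0.049409404865873835 gf 0.0
scene expected [284.1872 247.6775] [322.9975 189.5029]
top expected [316.3512 231.8826] [305.2184 146.4892]
scene [('bar_black_end', 0.62, array([281.9, 247.9])), ('bar_orange_end', 0.64, array([322.8, 190.9])), ('side_cutters', 0.61, array([257.9, 295.9])), ('test_weight', 0.49, array([272.2, 177.6]))]
scene [('bar_black_end', 0.8, array([283.7, 246.8])), ('bar_orange_end', 0.82, array([322.3, 188.6])), ('side_cutters', 0.66, array([258.4, 294.4])), ('test_weight', 0.65, array([273.3, 180.2]))]
top [('bar_orange_end', 0.64, array([305.3, 147.3])), ('side_cutters', 0.9, array([340. , 290.4])), ('test_weight', 0.8, array([206.8, 154.2]))]
top [('bar_black_end', 0.61, array([317.8, 230.2])), ('bar_orange_end', 0.92, array([300.6, 148.1])), ('side_cutters', 0.73, array([338.5, 290.9])), ('test_weight', 0.64, array([208.2, 151.6]))]
```

```bash
python3 -c "
from plant import *
print(job_done())"
```

```text
the job is handed in; nothing more can be done
None
```

The scale was set down on the mat and regripped. It now lies released between the green cheeks with its black end at the ledge and its orange end uppermost, and the job is handed in. I confirmed its final position only from force readings and detector pixel positions (to about 3 mm), because I had used all 10 picture views, and the hand-in gave no verdict.

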